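# Stop the tapping head and close the jig with its guide plate

## Task

The brass stretcher in the tapping jig is ready, so the steel guide plate can go on. First stop the motor: put the toggle on the grey control box from forward to its upright centre off, without letting it run over into reverse. Then take the guide plate by its lug and lower it over the jig's two locating pins, big hole on the big pin, until it rests flush on the jig block; let go and leave the other things on the bench where they are.

Things in the scene. Friction and masses are not known exactly. Their poses are not given: they have to be found in the camera images.
- guide_plate: Loose flat steel plate, 64 (its x) x 110 (its y) x 10 mm, 0.33 to 0.53 kg, lying on the bench: the guide plate of the tapping jig. Origin: centre of its underside, z up. A grip lug stands in its middle, two dark tap bushes (12 mm wide, 4 mm high) at y = +21.5 and -21.5 mm, two pin holes on its centre line.
- lug (a point): Middle of the plate's aluminium grip lug, 25 mm above the plate's underside. The lug is 16 mm (plate x) by 24 mm (plate y) and reaches from 10 to 40 mm above the underside: grip it across its 16 mm. Axes as the plate's.
- big_hole (a point): Mouth, in the plate's underside, of the through hole for the 10 mm pin: 11.4 mm wide, at plate y = +42 mm, with a 1 mm chamfer.
- small_hole (a point): Mouth, in the plate's underside, of the through hole for the 8 mm pin: 9.4 mm wide, at plate y = -42 mm, with a 1 mm chamfer.
- bed: Grey base of a small cross-slide table, fixed to the bench, 112 (its x) x 124 (its y) mm, a small handwheel reaching to x = -83 mm. Origin: centre of its underside on the bench, z up. On it rides the top slide, 84 x 138 mm, 34 to 48 mm above the bench, with a handwheel reaching to y = -97 mm, and on that the jig block with its pins.
- slide_middle (a point): Point fixed on the bed's axis, 74 mm above the bench, axes as the bed's: here the middle of the jig block's top would be with the slides centred. The dark steel block, 64 (x) x 110 (y) mm, 48 to 74 mm above the bench, upright sides, is locked parallel to the bed but up to 10 mm off this point in x and in y, with its slide and pins; this is not measured: look or feel for it. It does not yield.
- pin_height (a point): Point on the bed's axis at the height of the pins' tips, 90 mm above the bench. Two round steel pins stand 16 mm out of the block's top, 10 mm thick at y = +42 mm and 8 mm thick at y = -42 mm from the block's middle (x = 0), with 1.2 mm chamfers. The brass work lies below the block's top, in a pocket. Plate seated: underside 74 mm above the bench, its y along the bed's y.
- selector (a joint): Three-position toggle on the control box, rad: 0 upright = off (narrow detent, a spring pulls it in from up to about 0.15 to either side), +0.42 leaning to the box's +x = forward (where it starts, 0.38 to 0.42), -0.42 = reverse. Crests lie at about +0.22 and -0.22, beyond which it springs on to the next place; it takes 1 to 2 N at the tip.
- selector_pivot (a point): Point on the toggle's hinge axis, in the middle of the control box's lid, 52 mm above the bench; its axes are those of the box: the toggle swings in its x-z plane. The grey box, fixed to the bench, measures 97 (x) x 65 (y) x 50 mm; a fuse holder 7 mm high stands on it at x = +37 mm and a small lamp at x = -36 mm.
- selector_tip (a point): Top end of the toggle, a round steel bat, 44.5 mm from its pivot, 7 mm thick at the root, 11.6 mm thick at 36 mm from the pivot.
- tap_tin: Bystander: flat brass-coloured tin of taps, 75 x 107 x 26 mm, behind the table.
- screwdriver: Bystander: blue screwdriver, 184 mm long, near the front edge.
- oil_bottle: Bystander: small red bottle with a white cap and nozzle, 28 mm wide, 75 mm high, near the right front corner.
- side_cutters: Bystander: side cutters, 129 mm long.
- spacer_a: Bystander: brass frame stretcher, 50 x 19 x 16 mm, waiting its turn.

How it is judged:
On the way, in this order (a step that is already met when the one before it is completed fails the run):
1. the toggle stands in centre off (value of joint selector between -0.1 and 0.1 rad), for 0.3 s.
2. the guide plate is brought over the jig (horizontal distance between guide_plate and bed below 0.04 m), for 0.1 s.
At the end, for the whole second after the job is handed in: The toggle is in centre off (within 0.1 rad of upright). The guide plate rests flush on the jig block, both pins in their holes: its underside 72 to 75.5 mm above the bench, level within 0.025 rad, within 16 mm of the bed's centre, its y axis along the bed's within 0.05 rad, at rest and let go (all of step 1 and z of guide_plate in the frame of bed between 0.072 and 0.0755 m and horizontal distance between guide_plate and bed below 0.016 m and angle between guide_plate's own z axis and vertical below 0.025 rad and angle between the y axis of guide_plate and the y axis of bed, either way round below 0.05 rad and linear speed of guide_plate below 0.01 m/s); the robot touches nothing.
It fails at once if the toggle runs over into reverse (value of joint selector below -0.25 rad).
It fails at once if another thing on the bench is shifted by more than 30 mm (distance of any of tap_tin, screwdriver, oil_bottle, side_cutters, spacer_a from where it was at the start of the episode above 0.03 m).
It also fails if it takes over 72 s, if anything falls off the work surface, if the arm or the gripper's body presses on something with over 40 N, if the wrist force passes 120 N, or if a joint passes its speed limit or range.

## Robot

A 6-joint arm with a two-finger parallel gripper is mounted at the origin on a cart in front of the work surface, level with it; the furniture and walls round the work are solid. World frame = base frame: x ahead of the robot, y to its left, z up, the work surface at z = 0. Lengths are in m, angles in rad, forces in N, time in s.
With the tool pointing down it reaches from about 0.3 to 0.775 m from the base axis. Payload 14.6 kg.
Tool frame: the origin (TCP) lies at the very end of the fingers, on their centre line; the grasp point (between the pads) lies 19 mm behind it; z points along the fingers, y is the line along which they close (so a half turn about z gives the same grasp; the last joint's range is limited). The gripper opens to 94 mm and grips with 3 to 60 N. Pads are 16 mm wide; open, the fingers measure 119 mm over their backs; the gripper's body (75 mm by 177 mm) begins 78 mm behind the grasp point.
Start: joints at [-1.415, 0.3, 1.521, -0, 1.321, -0.067], TCP at [0.122, -0.536, 0.205] pointing down, gripper open.
Joint ranges: [-3.03, 3.03], [-0.79, 2.21], [0.23, 2.52], [-1.04, 4.18], [0, 3.07], [-2.55, 2.55]. Speed limits (rad/s): [2.22, 2.22, 2.57, 3.14, 3.14, 3.14].

## Interface

Orientations are given as [roll, pitch, yaw] about the fixed x, y, z axes, in that order (R = Rz(yaw) Ry(pitch) Rx(roll)).
In Python, from station import ctrl gives the robot as it stands.
- The arm moves only by the tool move_arm, never from a script. Its argument "increments" is a list of rows, each a list of 7 numbers: the opening, from 0 (shut) to 1 (fully open), then the shift along the tool's x, y, z in units of 50 mm (1.0 is 50 mm), then the turn, a rotation vector about the tool's x, y, z in rad. In form: [[claw, tx, ty, tz, rx, ry, rz], ...]. A call has 1 to 20 rows; each row shifts and turns the commanded pose from where the row before left it, along the tool's axes as they then stand; what a row does not reach is not made up. A row lasts 1/10 s, in which the tool goes at most 50 mm and 8.59 degrees, less where a joint would pass 70% of its speed; a pose out of reach is approached as far as the arm can. A call is refused whole if a number of a shift passes 1 or a number of a turn 0.15, either way. A call with a gripper value outside its range is refused whole. The fingers move at their own pace and stop on an object; "force" is the grip in N (left out, the last holds). Time passes only in rows, so rows that do not move let the fingers close. It gives the time, the measured TCP pose, the force, the opening and the grip force at its end, in the units of the state.
- ctrl.get_obs(): the state, without advancing time (a new reading comes with each control period).
- ctrl.camera(name): name is "side" or "top" or "wrist"; returns a dict with "color" (384x512x3 uint8, blue, green, red), "K" (3x3 intrinsics, pixels), "pose" (4x4, takes a point from camera to world coordinates); the wrist camera has in their place "tool_from_camera" (4x4, takes a point from camera to tool coordinates, whose origin is the TCP and whose axes are the flange's). Camera axes: x right, y down, z forward; pixel columns grow to the right and rows downward; lengths in m; the calibration is good to about 2 mm. The wrist camera is an equidistant fisheye: a pixel r from the principal point sees the ray r / f radians off the axis. A picture is of the moment at which its call begins: read the wrist's pose just before it. There is no depth.
- ctrl.hand_in(): hands the job in; it is judged then, once.
Trained networks look in a picture, given as the dict that the camera call returned (one of the last four; its "shot" number tells which), for a name from the list of things; names that differ only in an ending like _2 or _b are one class to them, and where a whole thing is asked for, a point or a joint stands for the part that bears it (a point fixed in the world has none). Each returns a list of dicts, best first, with "conf" (0 to 1); they miss things now and then, are a little off and sometimes report something else, mostly with a low value. They report only what shows in the picture. A call takes as long as a camera call.
- ctrl.cut_out(name, picture): "mask" (384x512 bool, what is visible of it) and "centre" ([row, column] in pixels, amid what is visible of it).
The state is a dict: "time_s": time; "qpos": joint angles; "joint_vel": joint speeds; "tau": joint torques, N m; "ee_pos": TCP position; "eef_rot": TCP orientation; "force": force on the tool from outside, world axes, zero at the start; "moment": the same for the moment, N m; "grip_width": finger opening in m; "grip_force": force on a finger pad.
Only numpy, scipy, OpenCV 4.12 (cv2) and the standard library are available. Lean on these libraries where they do the work, as an engineer would, in place of code of your own. Each camera call takes 0.05 s, during which the arm holds its last target. There are 200 camera calls.

## Working session

There is one attempt and no reset: what is moved stays moved. The work goes in short steps, Python scripts to look and compute and a tool call to move; the robot and the scene stay as the last step left them, time stands still between calls to the robot, and variables do not carry over. Pictures are saved under pics/ and viewed, at most 10 in all, crops included, and the job is handed in when it is done.

Besides the shell and the picture viewer there is one more tool, called after "Emit:" in YAML: its name, and indented under it one key for each argument. move_arm: Moves the arm, as the interface text tells. Its arguments: {"type":"object","properties":{"increments":{"type":"array","items":{"type":"array","items":{"type":"number"}}},"force":{"type":"number"}},"required":["increments"]}

```bash
ls; mkdir -p pics; python3 - <<'E'
from station import ctrl
import cv2, numpy as np
np.set_printoptions(precision=4,suppress=True)
o=ctrl.get_obs(); print({k:o[k] for k in ('time_s','ee_pos','eef_rot','grip_width')})
for n in ('top','side'):
    p=ctrl.camera(n); cv2.imwrite(f'pics/{n}.png',p['color']); print(n,p['K'],p['pose'])
    for t in ('guide_plate','lug','bed','selector','selector_tip','big_hole','small_hole','spacer_a','side_cutters','oil_bottle','tap_tin','screwdriver'):
        r=ctrl.cut_out(t,p)
        print(t,[(round(float(d['conf']),2),np.round(d['centre'],1).tolist(),int(d['mask'].sum())) for d in r[:2]])
E
```

```text
pics
{'time_s': 0.0, 'ee_pos': array([ 0.1215, -0.5361,  0.2049]), 'eef_rot': array([-3.1404, -0.0001,  0.2228]), 'grip_width': 0.09401651419431746}
top [[468.2327   0.     254.7422]
 [  0.     468.2327 191.6113]
 [  0.       0.       1.    ]] [[ 0.0205 -0.9866  0.1618  0.3635]
 [-0.9995 -0.0241 -0.0205  0.1601]
 [ 0.0241 -0.1613 -0.9866  1.1458]
 [ 0.      0.      0.      1.    ]]
guide_plate [(0.7, [199.2, 172.2], 1281)]
lug [(0.92, [199.0, 167.3], 1207), (0.25, [125.6, 201.4], 1262)]
bed [(0.66, [217.9, 256.6], 650), (0.29, [199.0, 169.0], 1178)]
selector [(0.58, [128.3, 284.9], 39)]
selector_tip []
big_hole [(0.94, [197.7, 170.6], 1158)]
small_hole []
spacer_a []
side_cutters [(0.67, [141.8, 165.7], 206), (0.2, [219.4, 256.9], 644)]
oil_bottle [(0.69, [260.6, 336.4], 128)]
tap_tin [(0.57, [124.0, 200.6], 1205)]
screwdriver [(0.79, [265.6, 172.9], 435), (0.64, [145.7, 166.2], 286)]
side [[392.3075   0.     255.9519]
 [  0.     392.3075 193.0331]
 [  0.       0.       1.    ]] [[-0.8922 -0.296   0.341   0.245 ]
 [-0.4514  0.6034 -0.6573  0.7285]
 [-0.0112 -0.7404 -0.672   0.6445]
 [ 0.      0.      0.      1.    ]]
guide_plate [(0.74, [274.7, 220.2], 1648)]
lug [(0.89, [276.6, 220.1], 1589), (0.69, [166.0, 225.7], 1193)]
bed [(0.79, [212.7, 279.0], 948), (0.39, [165.2, 227.1], 1270)]
selector [(0.43, [152.1, 220.1], 51)]
selector_tip [(0.66, [273.0, 220.8], 1606), (0.49, [147.4, 221.2], 41)]
big_hole [(0.61, [273.6, 217.7], 1677), (0.38, [214.3, 280.6], 1039)]
small_hole [(0.96, [273.6, 221.0], 1678)]
spacer_a [(0.71, [226.3, 201.2], 121)]
side_cutters [(0.77, [249.9, 160.3], 540), (0.52, [166.0, 225.8], 1195)]
oil_bottle [(0.77, [169.2, 350.7], 240), (0.67, [228.5, 203.0], 149)]
tap_tin [(0.67, [218.9, 165.8], 1345), (0.61, [227.0, 200.9], 94)]
screwdriver [(0.83, [299.0, 297.5], 647), (0.66, [225.8, 203.1], 133)]
```

```bash
python3 - <<'E'
import cv2
a=cv2.imread('pics/top.png')[95:290,130:360]; b=cv2.imread('pics/side.png')[120:330,130:380]
cv2.imwrite('pics/top2.png',cv2.resize(a,None,fx=3.4,fy=3.0,interpolation=cv2.INTER_CUBIC)[:600,:800])
cv2.imwrite('pics/side2.png',cv2.resize(b,None,fx=2.85,fy=2.85,interpolation=cv2.INTER_CUBIC)[:600,:800])
E
```

```text
(no output)
```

View pics/top2.png

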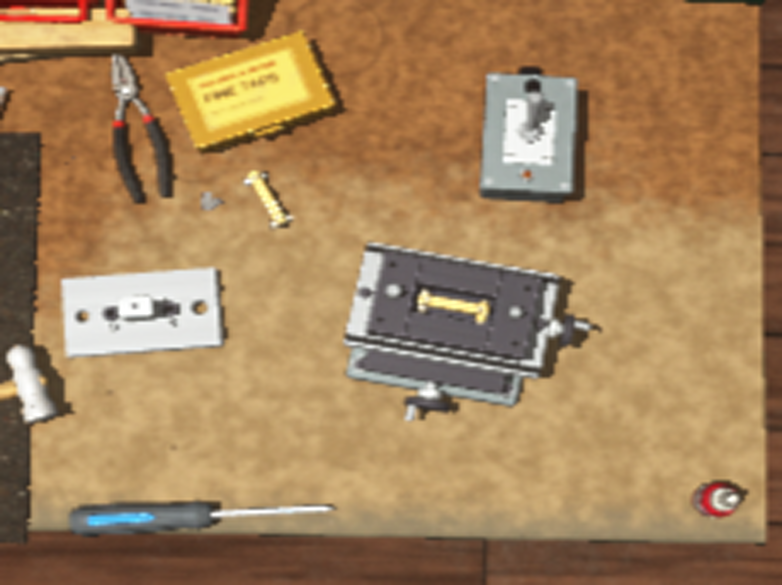

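View pics/side2.png

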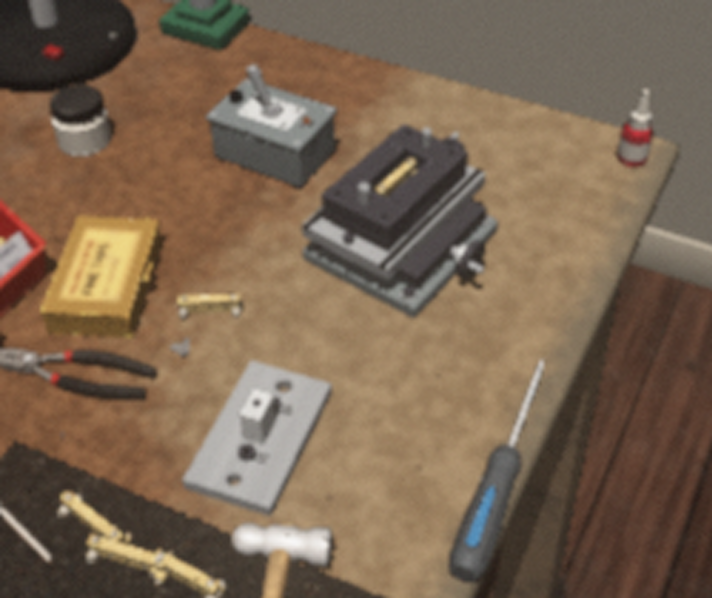

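The top view has world +x up and −y to the right. The plate's big hole is at its right end, crop (200,307), and the small one at the left (82,317). The jig's pins show at (395,290) and (515,311). The slide handwheel is on the right, so bed y is roughly world +y and the plate needs about a half turn. The toggle leans towards the fuse holder, up in the image, with its tip near (540,95).

```bash
cat > h.py <<'E'
import numpy as np, cv2
from station import ctrl
from scipy.spatial.transform import Rotation as R
np.set_printoptions(precision=4,suppress=True)
def ray(p,rc):            # pixel (row,col) of fixed camera -> origin, dir
    K,T=p['K'],p['pose']; d=T[:3,:3]@np.linalg.inv(K)@[rc[1],rc[0],1.]
    return T[:3,3],d
def at(p,rc,z):
    o,d=ray(p,rc); return (o+d*(z-o[2])/d[2])[:2]
def wray(p,obs,rc):
    K=p['K'];x=(rc[1]-K[0,2])/K[0,0];y=(rc[0]-K[1,2])/K[1,1];r=np.hypot(x,y)
    d=np.array([x/r*np.sin(r),y/r*np.sin(r),np.cos(r)]) if r>1e-9 else np.array([0,0,1.])
    W=np.eye(4);W[:3,:3]=R.from_euler('xyz',obs['eef_rot']).as_matrix();W[:3,3]=obs['ee_pos']
    T=W@p['tool_from_camera']; return T[:3,3],T[:3,:3]@d
def wat(p,obs,rc,z):
    o,d=wray(p,obs,rc); return (o+d*(z-o[2])/d[2])[:2]
def wpix(p,obs,P):        # world -> wrist pixel (row,col)
    W=np.eye(4);W[:3,:3]=R.from_euler('xyz',obs['eef_rot']).as_matrix();W[:3,3]=obs['ee_pos']
    c=np.linalg.inv(W@p['tool_from_camera'])@np.append(P,1.);K=p['K']
    n=np.hypot(c[0],c[1]);t=np.arctan2(n,c[2])
    return np.array([K[1,2]+K[1,1]*t*c[1]/n,K[0,2]+K[0,0]*t*c[0]/n])
def pix(p,P):
    c=np.linalg.inv(p['pose'])@np.append(P,1.);v=p['K']@c[:3];return np.array([v[1],v[0]])/v[2]
E
python3 - <<'E'
from h import *
p=ctrl.camera('top')
u=lambda x,y:(95+y/3.0,130+x/3.4)
for n,c,z in [('plate big',(200,307),.01),('plate small',(82,317),.01),('lugtop',(136,300),.04),('plateTL',(62,280),.01),('plateTR',(217,268),.01),('BL',(67,355),.01),('BR',(223,345),.01),
 ('pinbig',(395,289),.09),('pinsmall',(515,310),.09),('blkTL',(383,248),.074),('blkTR',(556,277),.074),('BL',(362,335),.074),('BR',(535,362),.074),
 ('boxTL',(487,75),.05),('TR',(578,77),.05),('BR',(577,195),.05),('BL',(481,193),.05),('fuse',(533,86),.057),('lamp',(527,175),.055),('tip',(542,97),.093),('root',(530,133),.055)]:
    print(n,at(p,u(*c),z))
m=ctrl.cut_out('guide_plate',p)[0]['mask'].astype(np.uint8)
b=cv2.boxPoints(cv2.minAreaRect(cv2.findNonZero(m)))
print(np.array([at(p,(y,x),.01) for x,y in b]))
E
```

```text
plate big [0.5317 0.2974]
plate small [0.5214 0.3814]
lugtop [0.5318 0.3387]
plateTL [0.5516 0.3974]
plateTR [0.5643 0.2865]
BL [0.4902 0.3903]
BR [0.5009 0.2796]
pinbig [0.5368 0.1577]
pinsmall [0.5226 0.0768]
blkTL [0.5715 0.1667]
blkTR [0.5516 0.0477]
BL [0.5031 0.1792]
BR [0.485  0.0615]
boxTL [0.721  0.0959]
TR [0.7212 0.0306]
BR [0.6229 0.0308]
BL [0.6227 0.0988]
fuse [0.7104 0.0634]
lamp [0.6371 0.0668]
tip [0.6903 0.0604]
root [0.6718 0.065 ]
[[0.5533 0.4006]
 [0.5656 0.2895]
 [0.5006 0.2814]
 [0.4887 0.3915]]
```

Emit:
move_arm:
  increments:
    - [0.64,0.78,-0.54,0,0,0,0]
    - [0.64,0.78,-0.54,0,0,0,0]
    - [0.64,0.78,-0.54,0,0,0,0]
    - [0.64,0.78,-0.54,0,0,0,0]
    - [0.64,0.78,-0.54,0,0,0,0]
    - [0.64,0.78,-0.54,0,0,0,0]
    - [0.64,0.78,-0.54,0,0,0,0]
    - [0.64,0.78,-0.54,0,0,0,0]
    - [0.64,0.78,-0.54,0,0,0,0]
    - [0.64,0.78,-0.54,0,0,0,0]
    - [0.64,0.78,-0.54,0,0,0,0]
    - [0.64,0.78,-0.54,0,0,0,0]
    - [0.64,0.78,-0.54,0,0,0,0]
    - [0.64,0.78,-0.54,0,0,0,0]
    - [0.64,0.78,-0.54,0,0,0,0]
    - [0.64,0,0,0,0,0,-0.145]
    - [0.64,0,0,0,0,0,-0.145]
    - [0.64,0,0,0,0,0,-0.145]
    - [0.64,0,0,0,0,0,-0.145]
    - [0.64,0,0,0,0,0,-0.145]

```text
time_s: 3.4
ee_pos: [0.6026, -0.0121, 0.2054]
eef_rot: [-3.142, 0.0, 0.954]
force: [0.3, -0.4, 0.4]
grip_width: 0.0602
grip_force: 0.0
```

Emit:
move_arm:
  increments:
    - [0.64,0,0,0,0,0,-0.145]
    - [0.64,0,0,0,0,0,-0.145]
    - [0.64,0,0,0,0,0,-0.145]
    - [0.64,0,0,0,0,0,-0.145]
    - [0.64,0,0,0,0,0,0]
    - [0.64,0,0,0,0,0,0]

```text
time_s: 4.0
ee_pos: [0.6026, -0.0122, 0.2054]
eef_rot: [3.142, 0.0, 1.523]
force: [0.2, 0.5, -0.6]
grip_width: 0.06
grip_force: 0.0
```

```bash
python3 - <<'E'
from h import *
o=ctrl.get_obs(); p=ctrl.camera('wrist'); cv2.imwrite('pics/w1.png',cv2.resize(p['color'],(800,600),interpolation=cv2.INTER_CUBIC)); np.savez('w1.npz',K=p['K'],T=p['tool_from_camera'],pos=o['ee_pos'],rot=o['eef_rot'])
print(o['ee_pos'],o['eef_rot'],o['qpos'],o['time_s'],p['K'],p['tool_from_camera'])
for t in ('selector','selector_tip','bed'): print(t,[(d['conf'],d['centre']) for d in ctrl.cut_out(t,p)[:2]])
E
```

```text
[ 0.6026 -0.0122  0.2054] [3.1416 0.     1.5234] [-0.0809  0.4183  1.3613 -0.      1.362  -0.0335] 4.0 [[297.3186   0.     260.6925]
 [  0.     297.3186 192.6604]
 [  0.       0.       1.    ]] [[ 0.0008 -0.9596 -0.2812  0.0818]
 [ 1.      0.0008  0.      0.0009]
 [ 0.0002 -0.2812  0.9596 -0.1799]
 [ 0.      0.      0.      1.    ]]
selector [(0.71, [111.2, 337.9])]
selector_tip [(0.57, [108.5, 335.5])]
bed [(0.63, [68.8, 158.5])]
```

View pics/w1.png

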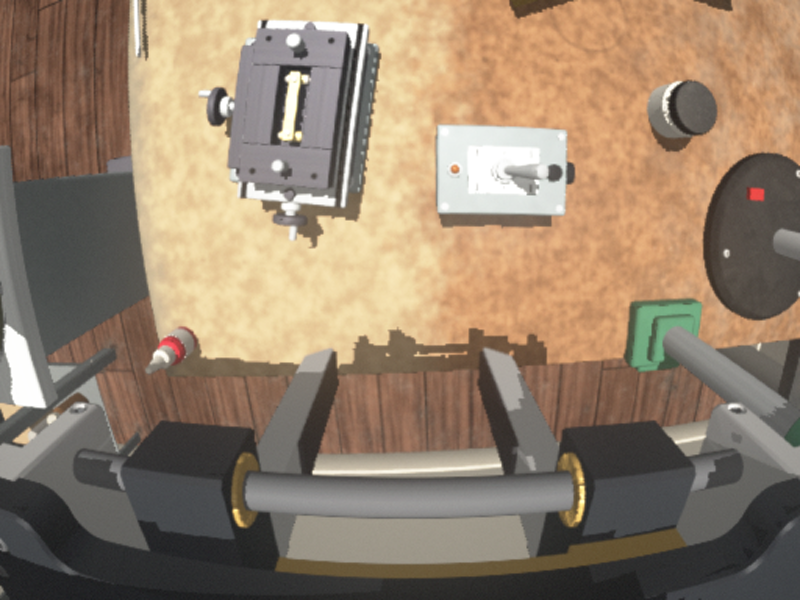

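```bash
cat >> h.py <<'E'
def wload(f):
    d=np.load(f); return dict(K=d['K'],tool_from_camera=d['T']),dict(ee_pos=d['pos'],eef_rot=d['rot'])
E
python3 - <<'E'
from h import *
p,o=wload('w1.npz')
for n,c,z in [('tip',(548,170),.093),('root',(503,172),.053),('lidNW',(440,127),.05),('lidNE',(566,129),.05),('SE',(566,215),.05),('SW',(437,213),.05),('lamp',(455,169),.055),('pinbig',(293,41),.09),('pinsmall',(278,167),.09),
 ('blkNW',(260,28),.074),('blkNE',(348,31),.074),('blkSE',(333,191),.074),('blkSW',(230,181),.074),('green c',(665,333),.01),('green L',(632,365),.01),('green TL',(630,302),.02),('polebase',(678,343),.03),('discL',(705,230),.01)]:
    print(n,wat(p,o,(c[1]/1.5625,c[0]/1.5625),z))
E
```

```text
tip [0.6973 0.067 ]
root [0.6756 0.0652]
lidNW [0.6318 0.0987]
lidNE [0.7254 0.0977]
SE [0.7246 0.033 ]
SW [0.6272 0.0365]
lamp [0.6408 0.068 ]
pinbig [0.5383 0.1595]
pinsmall [0.5244 0.0767]
blkNW [0.5113 0.1779]
blkNE [0.5723 0.1673]
blkSE [0.5568 0.0575]
blkSW [0.4839 0.0711]
green c [ 0.8487 -0.084 ]
green L [ 0.8153 -0.1145]
green TL [ 0.8    -0.0475]
polebase [ 0.8526 -0.0869]
discL [0.8848 0.0161]
```

Wrist view: toggle tip at (548,170), root at (503,172), box lid corners (440,127) to (565,215). The block with its pins is at (293,41) and (278,167). The box centre comes out at about (0.675, 0.0655). I'll straddle the toggle and close on it.

Emit:
move_arm:
  increments:
    - [0.72,0,0,0,0,0,-0.03]
    - [0.72,0.53,0.47,0,0,0,0]
    - [0.72,0.53,0.47,0,0,0,0]
    - [0.72,0.53,0.47,0,0,0,0]
    - [0.72,0,0,0.4,0,0,0]
    - [0.72,0,0,0.4,0,0,0]
    - [0.72,0,0,0.4,0,0,0]
    - [0.72,0,0,0.4,0,0,0]
    - [0.72,0,0,0.4,0,0,0]
    - [0.72,0,0,0.3,0,0,0]
    - [0.72,0,0,0.3,0,0,0]
    - [0.72,0,0,0,0,0,0]
  force: 8

```text
time_s: 5.4
ee_pos: [0.6733, 0.0664, 0.0733]
eef_rot: [-3.139, 0.0, 1.558]
force: [-0.7, -0.1, -0.4]
grip_width: 0.0678
grip_force: 0.0
```

Emit:
move_arm:
  increments:
    - [0.6,0,0,0,0,0,0]
    - [0.5,0,0,0,0,0,0]
    - [0.45,0,0,0,0,0,0]
    - [0.4,0,0,0,0,0,0]
    - [0.35,0,0,0,0,0,0]
    - [0.3,0,0,0,0,0,0]
    - [0.25,0,0,0,0,0,0]
    - [0.2,0,0,0,0,0,0]
    - [0.17,0,0,0,0,0,0]
    - [0.15,0,0,0,0,0,0]
    - [0.15,0,0,0,0,0,0]
    - [0.15,0,0,0,0,0,0]

```text
time_s: 6.6
ee_pos: [0.6741, 0.0664, 0.0754]
eef_rot: [-3.142, 0.0, 1.558]
force: [-0.0, 0.4, -0.3]
grip_width: 0.0144
grip_force: 0.2
```

Emit:
move_arm:
  increments:
    - [0.3,0,0,0,0,0,0]
    - [0.4,0,0,0,0,0,0]
    - [0.5,0,0,0,0,0,0]
    - [0.5,0,0,0,0,0,0]
    - [0.5,0,0,-0.5,0,0,0]
    - [0.5,0,0,-0.7,0,0,0]
    - [0.5,0,0,-0.7,0,0,0]
    - [0.5,0,0,-0.7,0,0,0]
    - [0.5,-0.5,0,-0.4,0,0,0]
    - [0.5,-0.5,0,0,0,0,0]
    - [0.5,0,0,0,0,0,0]
    - [0.5,0,0,0,0,0,0]

```text
time_s: 7.8
ee_pos: [0.6733, 0.0164, 0.2251]
eef_rot: [-3.141, -0.0, 1.557]
force: [-0.5, 0.1, 0.6]
grip_width: 0.047
grip_force: 0.0
```

```bash
python3 - <<'E'
from h import *
o=ctrl.get_obs(); p=ctrl.camera('wrist'); cv2.imwrite('pics/w2.png',cv2.resize(p['color'],(800,600),interpolation=cv2.INTER_CUBIC)); np.savez('w2.npz',K=p['K'],T=p['tool_from_camera'],pos=o['ee_pos'],rot=o['eef_rot'])
print(o['ee_pos'],o['eef_rot'],o['qpos'],o['time_s'])
E
```

```text
[0.6733 0.0164 0.2251] [-3.1411 -0.0002  1.557 ] [-0.0301  0.5751  1.0866  0.0002  1.4804 -0.0163] 7.8
```

View pics/w2.png

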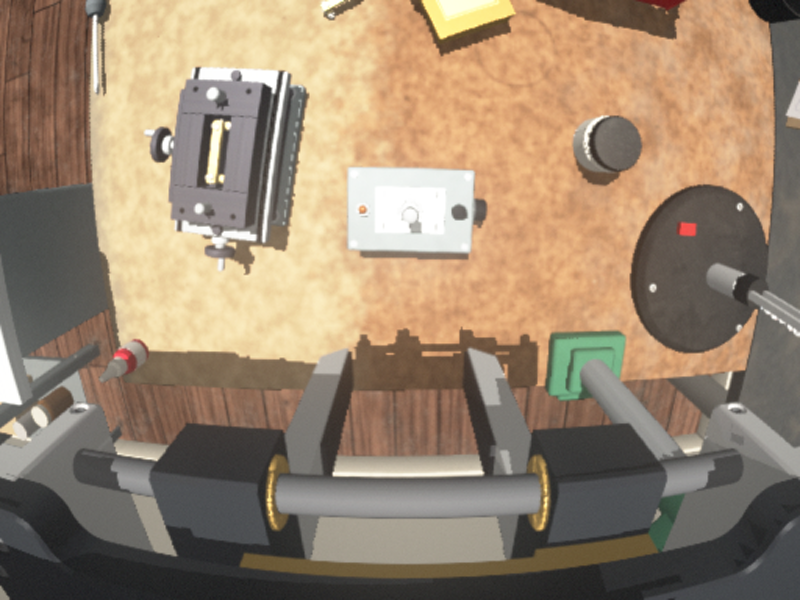

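The toggle stands upright at (410,213), so the motor is off. Next I'll look straight down on the jig, then on the plate.

Emit:
move_arm:
  increments:
    - [0.5,0,-0.7,0,0,0,0]
    - [0.5,0,-0.7,0,0,0,0]
    - [0.5,0,-0.7,0,0,0,0]
    - [0.5,0,-0.7,0,0,0,0]
    - [0.5,0,0,0,0,0,0]
    - [0.5,0,0,0,0,0,0]

```text
time_s: 8.45
ee_pos: [0.5335, 0.019, 0.2259]
eef_rot: [3.141, -0.0, 1.559]
force: [0.2, 0.2, 0.8]
grip_width: 0.0474
grip_force: 0.0
```

```bash
cat > snap.py <<'E'
from h import *; import sys
n=sys.argv[1]; o=ctrl.get_obs(); p=ctrl.camera('wrist')
np.savez(n+'.npz',K=p['K'],T=p['tool_from_camera'],pos=o['ee_pos'],rot=o['eef_rot'],im=p['color'])
print(o['ee_pos'],o['eef_rot'],o['qpos'],o['time_s'])
E
python3 snap.py j1
```

```text
[0.5335 0.019  0.2259] [ 3.1408 -0.0001  1.5588] [-0.0331  0.2478  1.5391  0.0001  1.3538 -0.021 ] 8.45
```

Emit:
move_arm:
  increments:
    - [0.5,0.8,0,0,0,0,0]
    - [0.5,0.8,0,0,0,0,0]
    - [0.5,0.8,0,0,0,0,0]
    - [0.5,0.8,0,0,0,0,0]
    - [0.5,0.8,0,0,0,0,0]
    - [0.5,0.4,0,0,0,0,0]
    - [0.5,0,0,0,0,0,0]
    - [0.5,0,0,0,0,0,0]

```text
time_s: 9.3
ee_pos: [0.5367, 0.2384, 0.2248]
eef_rot: [-3.141, 0.0, 1.559]
force: [-0.1, -0.3, 0.2]
grip_width: 0.047
grip_force: 0.0
```

```bash
python3 snap.py g1; python3 - <<'E'
from h import *
P=[]
for f,tgt,z in (('j1',(.531,.118),.08),('g1',(.527,.339),.02)):
    p,o=wload(f+'.npz'); im=np.load(f+'.npz')['im']; c=wpix(p,o,(*tgt,z)); r0=int(max(c[0]-62,0)); c0=int(c[1]-66)
    print(f,r0,c0); P.append(cv2.resize(im[r0:r0+130,c0:c0+132],None,fx=3,fy=3,interpolation=cv2.INTER_CUBIC))
h=min(a.shape[0] for a in P); cv2.imwrite('pics/jg.png',np.hstack([a[:h] for a in P])); print(h)
E
```

```text
[0.5367 0.2384 0.2248] [-3.1408  0.0005  1.5586] [ 0.3558  0.3706  1.3822 -0.0002  1.3898  0.368 ] 9.3
j1 30 190
g1 31 185
390
```

View pics/jg.png

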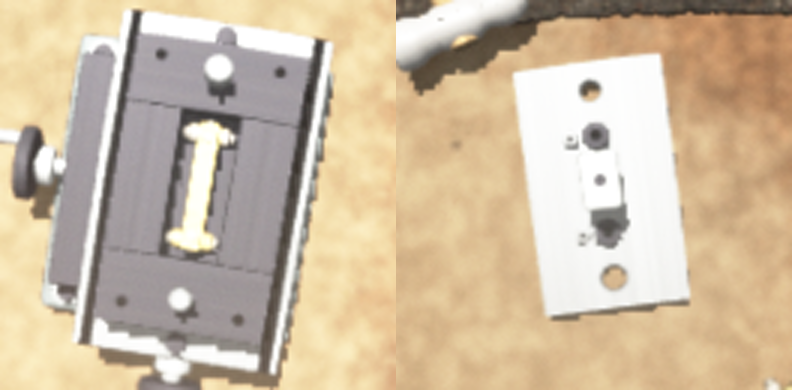

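Left: pin tips at (219,68) and (180,300). Right: plate corners (515,72), (660,54), (688,300), (550,317), small hole (590,90), big hole (613,277), lug top centre (602,180).

```bash
python3 - <<'E'
from h import *
def loc(f,r0,c0,d):
    p,o=wload(f+'.npz'); out={}
    for k,(x,y,z) in d.items(): out[k]=wat(p,o,(r0+(y-1)/3,c0+(x-1)/3),z); print(f,k,out[k])
    return out
j=loc('j1',30,190,dict(big=(219,68,.09),small=(180,300,.09),tl=(137,95,.074),tr=(307,128,.074),bl=(82,323,.074)))
g=loc('g1',31,185,dict(small=(194,90,.01),big=(217,277,.01),lug=(206,180,.04),a=(119,72,.01),b=(264,54,.01),c=(292,300,.01),d=(154,317,.01)))
an=lambda v:np.arctan2(v[1],v[0])
v=j['big']-j['small']; print('jig mid',(j['big']+j['small'])/2,'yaw',an(v)-np.pi/2,np.linalg.norm(v))
v=g['big']-g['small']; print('plate mid',(g['big']+g['small'])/2,'yaw',an(v)-np.pi/2,np.linalg.norm(v))
print('corners mid',(g['a']+g['b']+g['c']+g['d'])/4, 'yaw',an(g['d']-g['a']+g['c']-g['b'])-np.pi/2)
p=ctrl.camera('top'); 
E
```

```text
j1 big [0.5381 0.1605]
j1 small [0.5235 0.0778]
j1 tl [0.5082 0.1539]
j1 tr [0.5702 0.1408]
j1 bl [0.486  0.0689]
g1 small [0.5242 0.3836]
g1 big [0.5332 0.3001]
g1 lug [0.5297 0.3414]
g1 a [0.4916 0.393 ]
g1 b [0.5548 0.3997]
g1 c [0.5661 0.2897]
g1 d [0.505  0.2828]
jig mid [0.5308 0.1192] yaw -0.17531808092615764 0.08397572135352005
plate mid [0.5287 0.3418] yaw -3.0346136626264633 0.08395006680340178
corners mid [0.5294 0.3413] yaw -3.0293304968978845
```

Emit:
move_arm:
  increments:
    - [0.5,0.69,-0.06,0,0,0,0]
    - [0.5,0.69,-0.06,0,0,0,0]
    - [0.5,0.68,-0.06,0,0,0,0]
    - [0.5,0,0,0.5,0,0,-0.14]
    - [0.5,0,0,0.5,0,0,-0.14]
    - [0.5,0,0,0.5,0,0,-0.14]
    - [0.5,0,0,0.5,0,0,-0.14]
    - [0.5,0,0,0,0,0,-0.14]
    - [0.5,0,0,0,0,0,-0.14]
    - [0.5,0,0,0,0,0,-0.14]
    - [0.5,0,0,0,0,0,-0.14]
    - [0.5,0,0,0,0,0,-0.14]
    - [0.5,0,0,0,0,0,-0.14]
    - [0.5,0,0,0,0,0,-0.14]
    - [0.5,0,0,0,0,0,-0.14]
    - [0.5,0,0,0,0,0,-0.14]
    - [0.5,0,0,0,0,0,-0.14]
    - [0.5,0,0,0,0,0,-0.14]
    - [0.5,0,0,0,0,0,-0.14]
    - [0.5,0,0,0,0,0,-0.14]

```text
time_s: 11.4
ee_pos: [0.5293, 0.3403, 0.1256]
eef_rot: [-3.142, 0.0, -2.341]
force: [0.6, -0.1, -0.3]
grip_width: 0.0469
grip_force: 0.0
```

Emit:
move_arm:
  increments:
    - [0.5,0,0,0,0,0,-0.14]
    - [0.5,0,0,0,0,0,-0.14]
    - [0.5,0,0,0,0,0,-0.14]
    - [0.5,0,0,0,0,0,-0.14]
    - [0.5,0,0,0,0,0,-0.14]
    - [0.5,0,0,0,0,0,0]
    - [0.5,0,0,0,0,0,0]

```text
time_s: 12.1
ee_pos: [0.529, 0.3407, 0.1255]
eef_rot: [-3.141, 0.0, -1.646]
force: [1.5, 0.7, 0.1]
grip_width: 0.0469
grip_force: 0.0
```

```bash
python3 - <<'E'
from h import *
o=ctrl.get_obs(); print(o['ee_pos'],o['eef_rot'],o['qpos'],o['time_s'])
d=np.array([.529,.3416,.014])-o['ee_pos']; print(R.from_euler('xyz',o['eef_rot']).inv().apply(d)/.05)
E
```

```text
[0.529  0.3407 0.1255] [-3.1415  0.0001 -1.6455] [ 0.514   0.545   1.3658 -0.      1.2307 -2.5529] 12.1
[-0.0176  0.0024  2.231 ]
```

q6 sits right at its limit, so I'll back off a little and let the pads square the lug up as they close.

Emit:
move_arm:
  increments:
    - [0.5,0,0,0,0,0,0.06]
    - [0.5,-0.02,0,0.4,0,0,0]
    - [0.5,0,0,0.4,0,0,0]
    - [0.5,0,0,0.4,0,0,0]
    - [0.5,0,0,0.4,0,0,0]
    - [0.5,0,0,0.35,0,0,0]
    - [0.5,0,0,0.2,0,0,0]
    - [0.5,0,0,0.04,0,0,0]
    - [0.5,0,0,0,0,0,0]
    - [0.3,0,0,0,0,0,0]
    - [0.2,0,0,0,0,0,0]
    - [0.1,0,0,0,0,0,0]
    - [0.1,0,0,0,0,0,0]
    - [0.1,0,0,0,0,0,0]
    - [0.1,0,0,0,0,0,0]
    - [0.1,0,0,0,0,0,0]
    - [0.1,0,0,0,0,0,0]
  force: 35

```text
time_s: 13.8
ee_pos: [0.5288, 0.3424, 0.0162]
eef_rot: [-3.141, 0.0, -1.705]
force: [-2.4, -0.4, 4.6]
grip_width: 0.016
grip_force: 35.0
```

```bash
python3 - <<'E'
from h import *
o=ctrl.get_obs(); print(o['ee_pos'],o['eef_rot'],o['qpos'],o['grip_width'],o['grip_force'],o['force'])
E
```

```text
[0.5288 0.3424 0.0162] [-3.1414  0.0002 -1.7053] [ 0.5165  0.6775  1.4326  0.0001  1.0313 -2.4906] 0.01604302163077144 34.961421489715576 [-2.3773 -0.3953  4.6431]
```

Emit:
move_arm:
  increments:
    - [0.1,0,0,-0.2,0,0,0]
    - [0.1,0,0,-0.6,0,0,0]
    - [0.1,0,0,-0.8,0,0,0]
    - [0.1,0,0,-0.8,0,0,0]
    - [0.1,0,0,-0.6,0,0,0]
    - [0.1,0,0,-0.2,0,0,0.05]
    - [0.1,0,0,0,0,0,0.14]
    - [0.1,0,0,0,0,0,0.14]
    - [0.1,0,0,0,0,0,0.14]
    - [0.1,0,0,0,0,0,0.14]
    - [0.1,0,0,0,0,0,0.14]
    - [0.1,0,0,0,0,0,0.14]
    - [0.1,0,0,0,0,0,0.14]
    - [0.1,0,0,0,0,0,0.14]
    - [0.1,0,0,0,0,0,0.14]
    - [0.1,0,0,0,0,0,0.14]
    - [0.1,0,0,0,0,0,0.14]
    - [0.1,0,0,0,0,0,0.14]
    - [0.1,0,0,0,0,0,0.14]
    - [0.1,0,0,0,0,0,0.14]
  force: 50

```text
time_s: 15.8
ee_pos: [0.5286, 0.3421, 0.1759]
eef_rot: [-3.141, -0.0, 2.562]
force: [-0.1, -0.3, -4.7]
grip_width: 0.0158
grip_force: 50.0
```

Emit:
move_arm:
  increments:
    - [0.1,0,0,0,0,0,0.14]
    - [0.1,0,0,0,0,0,0.14]
    - [0.1,0,0,0,0,0,0.14]
    - [0.1,0,0,0,0,0,0.14]
    - [0.1,0,0,0,0,0,0.14]
    - [0.1,0,0,0,0,0,0.14]
    - [0.1,0,0,0,0,0,0.14]
    - [0.1,0,0,0,0,0,0.14]
    - [0.1,0,0,0,0,0,0.05]
    - [0.1,0,0,0,0,0,0]
    - [0.1,0,0,0,0,0,0]

```text
time_s: 16.9
ee_pos: [0.5287, 0.3422, 0.1759]
eef_rot: [-3.141, 0.0, 1.4]
force: [-0.5, -0.4, -3.3]
grip_width: 0.0159
grip_force: 50.0
```

```bash
python3 snap.py h1; python3 - <<'E'
from h import *
p,o=wload('h1.npz'); im=np.load('h1.npz')['im']
cv2.imwrite('pics/h1.png',cv2.resize(im,(800,600),interpolation=cv2.INTER_CUBIC))
# predicted holes (plate top, y = tool... ) for offset 0
Rm=R.from_euler('xyz',o['eef_rot']).as_matrix()
for s in (42,-42,55,-55):
    P=o['ee_pos']+Rm@np.array([s/1e3,0,.0062]); print(s,P,wpix(p,o,P)[::-1]*1.5625)
d=np.array([.5308,.1192])-o['ee_pos'][:2]; print(Rm.T@np.append(d,0)/.05, ctrl.get_obs()['moment'],ctrl.get_obs()['force'])
E
```

```text
[0.5287 0.3422 0.1759] [-3.1413  0.0003  1.3996] [ 0.5163  0.5018  1.3101 -0.      1.3301  0.6875] 16.9
42 [0.5359 0.3836 0.1697] [405.1006 266.8165]
-42 [0.5215 0.3008 0.1698] [405.2664 441.5438]
55 [0.5381 0.3964 0.1697] [405.093  235.3905]
-55 [0.5193 0.288  0.1698] [405.302  463.3057]
[-4.388   0.8012  0.001 ] [-0.0125 -0.0781  0.032 ] [-0.4213  0.1284 -3.8871]
```

View pics/h1.png

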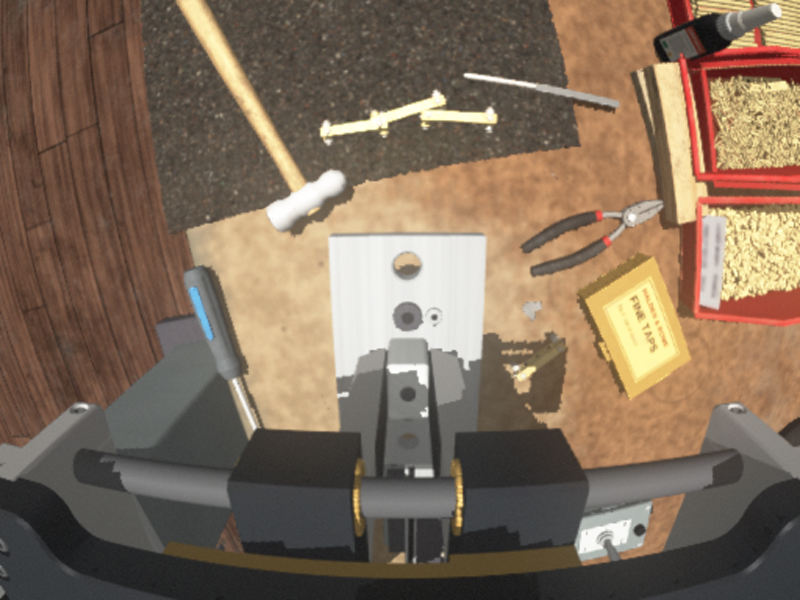

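The plate is held square. The hole at (407,264), with the far edge centred at (408,235), is within about 1 mm of the prediction and is about 11 mm wide, so it is the big one. Moving it over the jig.

Emit:
move_arm:
  increments:
    - [0.1,-0.4,0.07,0,0,0,0]
    - [0.1,-0.7,0.12,0,0,0,0]
    - [0.1,-0.7,0.13,0,0,0,0]
    - [0.1,-0.7,0.13,0,0,0,0]
    - [0.1,-0.7,0.13,0,0,0,0]
    - [0.1,-0.7,0.12,0,0,0,0]
    - [0.1,-0.4,0.07,0,0,0,0]
    - [0.1,-0.1,0.02,0.4,0,0,0]
    - [0.1,0,0,0.5,0,0,0]
    - [0.1,0,0,0.3,0,0,0]
    - [0.1,0,0,0,0,0,0]
    - [0.1,0,0,0,0,0,0]
    - [0.1,0,0,0,0,0,0]

```text
time_s: 18.25
ee_pos: [0.5304, 0.119, 0.1171]
eef_rot: [3.14, -0.001, 1.398]
force: [-0.4, -0.2, -3.0]
grip_width: 0.0155
grip_force: 50.0
```

```bash
python3 snap.py i1; python3 - <<'E'
from h import *
p,o=wload('i1.npz'); im=np.load('i1.npz')['im']
t=ctrl.camera('top'); s=ctrl.camera('side')
a=cv2.resize(im[120:220,200:320],None,fx=4,fy=4,interpolation=cv2.INTER_CUBIC)
q=pix(s,(.53,.12,.09)).astype(int); b=cv2.resize(s['color'][q[0]-50:q[0]+50,q[1]-40:q[1]+40],None,fx=4,fy=4,interpolation=cv2.INTER_CUBIC)
cv2.imwrite('pics/i1.png',np.hstack([a,b])); print(q)
Rm=R.from_euler('xyz',o['eef_rot']).as_matrix()
P=o['ee_pos']+Rm@np.array([.042,0,.0062]); print('hole',P,(wpix(p,o,P)[::-1]-[200,120])*4)
for x in ((.5373,.1604),(.5381,.1605)): print('pin',(wpix(p,o,np.array([*x,.09]))[::-1]-[200,120])*4)
d=np.array([.530,.119])-o['ee_pos'][:2]; print(Rm.T@np.append(d,0)/.05, o['eef_rot'][2]-(np.pi/2-.174))
E
```

```text
[0.5304 0.119  0.1171] [ 3.1399 -0.0006  1.3983] [ 0.1533  0.3737  1.6391 -0.      1.1271  0.3257] 18.25
[174 267]
hole [0.5376 0.1603 0.1109] [237.0482 203.0641]
pin [235.6852 178.306 ]
pin [240.0404 177.0007]
[-0.0006 -0.0077 -0.    ] 0.001527772824646778
```

View pics/i1.png

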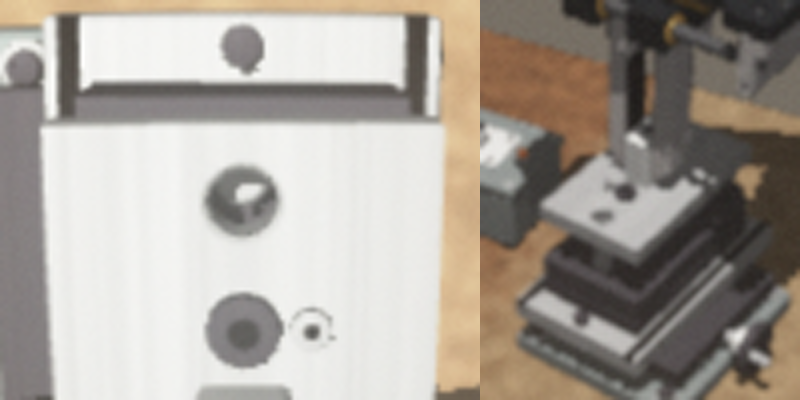

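```bash
python3 - <<'E'
from h import *
p,o=wload('i1.npz'); Rm=R.from_euler('xyz',o['eef_rot']).as_matrix()
z=o['ee_pos'][2]
for n,(x,y),h in [('plate edge',(243,122),z-.0062),('hole',(242,200),z-.0062),('plateL',(43,124),z-.0062),('plateR',(443,124),z-.0062),('block edge',(244,86),.074),('slide top edge',(244,17),.048),('blkL',(78,90),.074),('blkR',(408,88),.074)]:
    w=wat(p,o,(120+(y-1.5)/4,200+(x-1.5)/4),h); print(n,(Rm.T@np.append(w-o['ee_pos'][:2],0))[:2]*1e3)
E
```

```text
plate edge [55.3368  0.7148]
hole [42.7451  0.562 ]
plateL [ 55.2572 -31.0958]
plateR [55.2875 32.5294]
block edge [56.9396  0.9146]
slide top edge [68.5881  0.9364]
blkL [ 56.4111 -30.4663]
blkR [56.8245 31.9144]
```

Block and plate line up to within about 1 mm. Lowering gently.

Emit:
move_arm:
  increments:
    - [0.1,0.01,0,0.06,0,0,0]
    - [0.1,0,0,0.06,0,0,0]
    - [0.1,0,0,0.06,0,0,0]
    - [0.1,0,0,0.06,0,0,0]
    - [0.1,0,0,0.06,0,0,0]
    - [0.1,0,0,0,0,0,0]
    - [0.1,0,0,0,0,0,0]
  force: 30

```text
time_s: 19.1
ee_pos: [0.5299, 0.1193, 0.1009]
eef_rot: [-3.141, 0.0, 1.398]
force: [0.5, 0.1, -3.2]
grip_width: 0.0158
grip_force: 30.0
```

Emit:
move_arm:
  increments:
    - [0.1,0,0,0.05,0,0,0]
    - [0.1,0,0,0.05,0,0,0]
    - [0.1,0,0,0.05,0,0,0]
    - [0.1,0,0,0.05,0,0,0]
    - [0.1,0,0,0.02,0,0,0]
    - [0.1,0,0,0,0,0,0]
    - [0.1,0,0,0,0,0,0]

```text
time_s: 19.8
ee_pos: [0.5299, 0.1193, 0.0902]
eef_rot: [3.141, -0.0, 1.398]
force: [-2.3, -1.0, 1.9]
grip_width: 0.0156
grip_force: 30.0
```

Emit:
move_arm:
  increments:
    - [0.25,0,0,0,0,0,0]
    - [0.4,0,0,0,0,0,0]
    - [0.5,0,0,0,0,0,0]
    - [0.5,0,0,0,0,0,0]
    - [0.5,0,0,-0.2,0,0,0]
    - [0.5,0,0,-0.5,0,0,0]
    - [0.5,0,0,-0.7,0,0,0]
    - [0.5,0,0,-0.8,0,0,0]
    - [0.5,-0.6,0,-0.4,0,0,0]
    - [0.5,-0.6,0,0,0,0,0]
    - [0.5,-0.6,0,0,0,0,0]
    - [0.5,0,0,0,0,0,0]
    - [0.5,0,0,0,0,0,0]

```text
time_s: 21.1
ee_pos: [0.5145, 0.0304, 0.2207]
eef_rot: [3.141, -0.0, 1.397]
force: [-0.4, 0.1, 0.1]
grip_width: 0.0472
grip_force: 0.0
```

```bash
python3 snap.py e1; python3 - <<'E'
from h import *
im=np.load('e1.npz')['im']; s=ctrl.camera('side')['color']
a=cv2.resize(im[40:180,160:400],None,fx=2,fy=2,interpolation=cv2.INTER_CUBIC); b=cv2.resize(s[120:260,190:350],None,fx=2,fy=2,interpolation=cv2.INTER_CUBIC)
cv2.imwrite('pics/e1.png',np.hstack([a,b]))
E
```

```text
[0.5145 0.0304 0.2207] [ 3.1408 -0.0002  1.3966] [-0.012   0.2101  1.5976  0.0001  1.3331  0.1621] 21.1
```

View pics/e1.png

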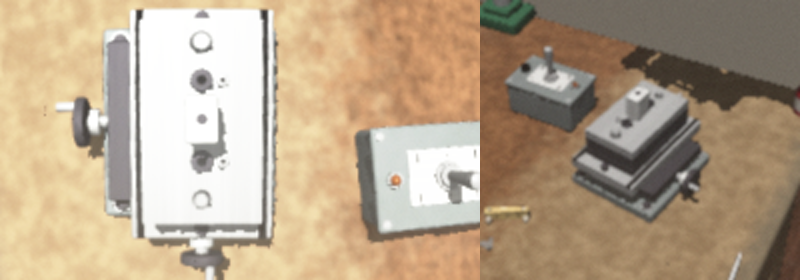

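The plate sits flush with both pins showing through, at (201,41) and (201,199). The toggle stands upright in the side view at (549,62). The hand is clear.

```bash
python3 -c "
from station import ctrl
print(ctrl.hand_in())"
```

```text
the job is handed in; nothing more can be done
None
```

The job is handed in, with no verdict shown: the toggle is in centre off, and the guide plate sits flush on both pins, big hole on big pin, let go and with nothing else moved on purpose; wrist joint 6 briefly read −2.553 rad against its listed −2.55 limit before I backed it off.

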